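# Put away the pellet-die parts and sample cells

### The job

The infrared measurements are done, so sort the five loose parts on the bench into their storage trays: both small solid steel anvils into the round dish, the thick die body with the bore into the square tray, and both rectangular sample cells with glass windows into the long tray. Each part must lie flat on its tray's floor the same way up as it is now, fully inside the lip; set each down rather than dropping it, and leave the sample jar and the mortar where they stand.

Things in the scene. Friction and masses are not known exactly. Their poses are not given: they have to be found in the camera images.
- anvil_a: pellet-die anvil: small solid steel cylinder, 30 mm diameter, 28 mm high, standing on end, with a thin dark line round it; one of two alike. Origin: centre of its underside (on the bench, z = 0, at the start); z along its axis, up. Weighs about 0.15 kg
- anvil_b: the second anvil, just like anvil_a
- die_body: body of a pellet die, a thick steel cylinder, 52 mm diameter, 42 mm high, standing on end, with an 18 mm bore right through along its axis; the only one. Origin: centre of its underside (z = 0 at the start); z along its axis, up. Weighs about 0.5 kg
- cell_a: sample cell: rectangular steel block, 56 mm (its x) by 36 mm (its y) by 26 mm high (plus four 3 mm screw heads), lying flat with a round glass window on top; one of two alike. Origin: centre of its underside (z = 0 at the start); z up. Weighs about 0.15 kg, lies at any yaw
- cell_b: the second sample cell, just like cell_a
- dish: round black (grey-edged) dish, fixed to the bench: outer diameter 108 mm, inner 100 mm, floor 4 mm thick, lip 10 mm high above the bench. Origin: centre of its underside, on the bench; z up
- square_tray: square black (grey-edged) tray, fixed to the bench: outer 88 x 88 mm, inner 80 x 80 mm, floor 4 mm thick, lip 10 mm high above the bench. Origin: centre of its underside, on the bench; x and y along its sides, z up
- long_tray: long black (grey-edged) tray, fixed to the bench: outer 84 mm (its x) by 170 mm (its y), inner 76 x 162 mm, floor 4 mm thick, lip 10 mm high above the bench. Origin: centre of its underside, on the bench; z up
- sample_jar: bystander: small amber glass jar with a white cap, 36 mm diameter, 55 mm high, loose, beyond the trays. Origin: centre of its underside
- mortar: bystander: small white ceramic mortar bowl, 64 mm across the rim, 36 mm high, loose, beyond the trays. Origin: centre of its underside

How it is judged:
By the outcome, as a careful person would: the job done as asked, in the order asked, and still so for the second after the job is handed in, with the robot touching nothing.
It also fails if it takes over 112 s, if anything falls off the work surface, if the arm or the gripper's body presses on something with over 40 N, if the wrist force passes 120 N, or if a joint passes its speed limit or range.

### The arm

A 6-joint arm with a two-finger parallel gripper is mounted at the origin on the work surface. World frame = base frame: x ahead of the robot, y to its left, z up, the work surface at z = 0. Lengths are in m, angles in rad, forces in N, time in s.
With the tool pointing down it reaches from about 0.35 to 0.725 m from the base axis. Payload 4.3 kg.
Tool frame: the origin (TCP) lies midway between the tips of the shut fingers; the grasp point (between the pads) lies 19 mm behind it; z points along the fingers, y is the line along which they close (so a half turn about z gives the same grasp; the last joint's range is limited). The gripper opens to 85 mm and grips with 20 to 120 N. Pads are 22 mm wide; open, the fingers measure 114 mm over their backs; the gripper's body (76 mm by 85 mm) begins 54 mm behind the grasp point. The pads swing forward as they close: fully open they stand 13 mm farther back than shut.
Start: joints at [1.126, 0.377, 0.081, 1.274, 0, 1.46], TCP at [0.189, 0.543, 0.231] pointing down, gripper open.
Joint ranges: [-2.72, 2.72], [-0.84, 1.66], [-1.02, 1.22], [-1.77, 2.12], [-1.37, 1.28], [-3.14, 3.14]. Speed limits (rad/s): [2.57, 2.57, 3.14, 3.14, 3.14, 3.14].

### API

Orientations are given as a unit quaternion [x, y, z, w].
In Python, from workcell import manip gives the robot as it stands.
- The arm moves only by the tool shift_gripper, called after ">>>" as name(argument=value, ...), one argument or row to a line, values as JSON. Schema: {"type":"object","properties":{"offsets":{"type":"array","items":{"type":"number"},"minItems":5,"maxItems":50},"squeeze":{"type":"number"},"only":{"type":"string"},"quiet":{"type":"boolean"},"lines":{"type":"string"}},"required":["offsets"],"additionalProperties":false}. offsets is one flat list of numbers that holds 1 to 10 rows one after another, with no inner brackets; each row has 5 numbers: dx, dy, dz in normalised numbers (1 is 1000 mm), then a turn about the tool's z in normalised numbers (1 is 4 rad), then the opening from 0.0 (shut) to 1.0 (fully open); each row is the pose to reach, as a shift and turn from the pose commanded when the call began, along the tool's axes at that moment; what a row does not reach only later rows make up. A row lasts 1/10 s, in which the tool goes at most 0.05 m and 0.15 rad, less where a joint would pass 70% of its speed; a pose out of reach is approached as far as the arm can. The fingers move at their own pace and stop on an object; squeeze is the grip in N (left out, the last holds). Time passes only in rows, so rows that do not move let the fingers close. The tool returns the time, the measured TCP pose, the force, the opening and the grip force at its end. only (a regular expression) keeps the lines of the reply that match it, lines (a string "A,B") keeps lines A to B, and quiet returns only ok. Input that does not fit is refused with a message, and nothing moves.
- manip.observe(): the state, without advancing time (a new reading comes with each control period).
- manip.grab_frame(name): name is "scene" or "side" or "wrist"; returns a dict with "img" (400x640x3 uint8, blue, green, red), "z_map" (400x640 float32, m along the optical axis (not along the pixel's ray), 0 where there is no reading), "fovy" (degrees; the focal length in pixels is half the picture's height over the tangent of half this angle, whatever the lens; pixels are square), "cx", "cy" (the principal point, pixels), "distortion" ([k1, k2, p1, p2, k3] as OpenCV has them; the pictures are not rectified), "R" (3x3) and "t" (3): a world point X has camera coordinates R X + t. Camera axes: x right, y down, z forward; pixel columns grow to the right and rows downward; lengths in m; the calibration is good to about 2 mm. A picture is of the moment at which its call begins.
- manip.hand_in(): hands the job in; it is judged then, once.
The state is a dict: "time": time; "qpos": joint angles; "qd": joint speeds; "joint_efforts": joint torques, N m; "tcp_pos": TCP position; "orientation": TCP orientation; "ft_force": force on the tool from outside, world axes, zero at the start; "torque": the same for the moment, N m; "width": opening from 0.0 (shut) to 1.0 (fully open); "grip_force": force on a finger pad.
Only numpy, scipy, OpenCV 4.12 (cv2) and the standard library are available. Lean on these libraries where they do the work, as an engineer would, in place of code of your own. Each camera call takes 0.05 s, during which the arm holds its last target. There are 200 camera calls.

## Working session

There is one attempt and no reset: what is moved stays moved. The work goes in short steps, Python scripts to look and compute and a tool call to move; the robot and the scene stay as the last step left them, time stands still between calls to the robot, and variables do not carry over. Pictures are saved under pics/ and viewed, at most 14 in all, crops included, and the job is handed in when it is done.

```bash
ls; mkdir -p pics; python3 - <<'E'
from workcell import manip
import cv2,numpy as np
for n in("scene","side"):
    f=manip.grab_frame(n); cv2.imwrite(f"pics/{n}0.png",f["img"]); np.savez(f"pics/{n}0.npz",**{k:np.array(v) for k,v in f.items()})
    print(n,f["fovy"],f["cx"],f["cy"],f["distortion"],np.round(-f["R"].T@f["t"],3),(f["z_map"]>0).mean())
s=manip.observe();print(s)
E
```

```text
pics
workcell.py
scene 49.213211261656056 324.19003120346486 198.4878865255675 [-0.04503182  0.          0.          0.          0.        ] [1.196 0.531 0.579] 0.9838203125
side 54.02379701080166 317.6496112052043 201.72598430425347 [-0.01786143  0.          0.          0.          0.        ] [0.168 0.482 0.561] 0.99589453125
{'time': 0.1, 'qpos': array([ 1.12569527e+00,  3.78001492e-01,  7.97504154e-02,  1.27439238e+00,
       -4.31042482e-06,  1.46046810e+00]), 'qd': array([ 3.65214010e-04, -4.68875129e-04,  3.40669998e-03,  6.16729784e-04,
        1.08013601e-03, -2.09756820e-05]), 'joint_efforts': array([ 1.57716007e-03, -4.64692354e+01,  2.70582336e+01,  1.19380138e-02,
       -1.27566332e-04, -6.63876804e-06]), 'tcp_pos': array([0.18867389, 0.54253865, 0.23044423]), 'orientation': array([ 1.66605790e-01,  9.86023153e-01, -8.88767008e-04, -2.51130056e-04]), 'ft_force': array([ 0.09359358, -1.21748347, -0.39507322]), 'torque': array([-0.02467666, -0.01700832,  0.00263878]), 'grip_force': 0.0, 'width': 1.0007393831326679}
```

View pics/scene0.png

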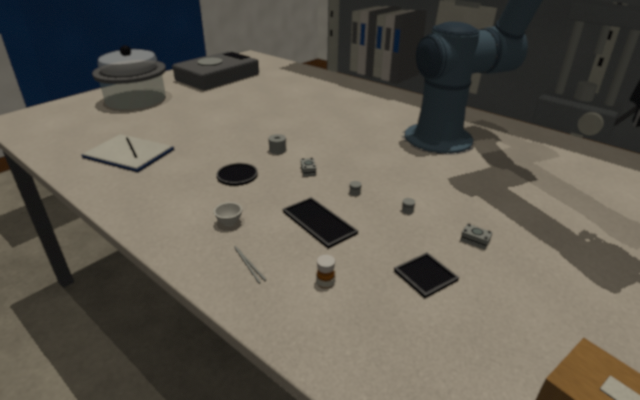

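View pics/side0.png

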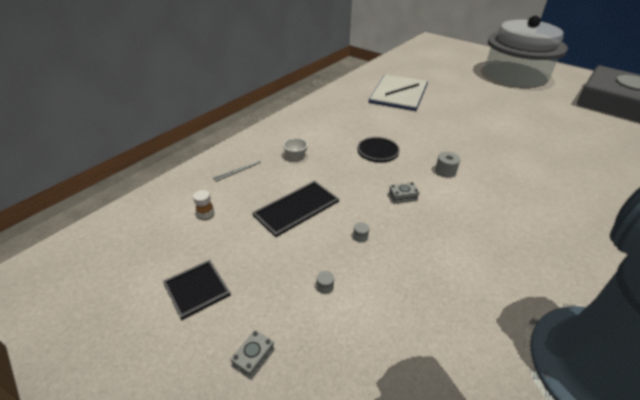

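Scene view: anvils at about (355,187) and (408,205), die (277,144), cells (308,166) and (477,233), dish (237,174), long tray (320,222), square tray (427,274). The side view shows the same parts at (361,232), (325,281), (448,163), (404,191), (252,352), (378,149), (296,208) and (197,289).

```bash
cat > h.py <<'E'
import cv2,numpy as np
def cam(f):
    fl=200/np.tan(np.radians(float(f["fovy"]))/2)
    return np.array([[fl,0,f["cx"]],[0,fl,f["cy"]],[0,0,1]],float),np.array(f["distortion"],float)
def rays(f,uv):
    K,d=cam(f); n=cv2.undistortPoints(np.float64(uv).reshape(-1,1,2),K,d)[:,0]
    return np.c_[n,np.ones(len(n))]@f["R"], -f["R"].T@f["t"]
def onplane(f,uv,z):
    r,c=rays(f,uv); return (c+r*((z-c[2])/r[:,2])[:,None])[:,:2]
def cloud(f):
    v,u=np.mgrid[:400,:640]; r,c=rays(f,np.c_[u.ravel(),v.ravel()])
    P=c+r*f["z_map"].reshape(-1,1); P[f["z_map"].ravel()==0]=np.nan
    return P.reshape(400,640,3)
E
python3 - <<'E'
from h import *
O={"anvil1":(.028,(355,187),(361,232)),"anvil2":(.028,(408,205),(325,281)),"die":(.042,(277,144),(448,163)),"cellN":(.026,(308,166),(404,191)),"cellS":(.026,(477,233),(252,352)),"jar":(.055,(326,268),(203,204)),"mortar":(.036,(228,214),(295,150))}
T={"dish":((237,174),(378,149)),"long":((320,222),(296,208)),"sq":((427,274),(197,289))}
for i,n in enumerate(("scene","side")):
    f=dict(np.load(f"pics/{n}0.npz")); P=cloud(f)
    zb=P[150:300,150:500,2]; print(n,"bench z med",np.nanmedian(zb).round(4),"sd",np.nanstd(zb[np.abs(zb)<.01]).round(4))
    m=(P[...,2]>.010)&(P[...,2]<.08); k,L=cv2.connectedComponents(m.astype(np.uint8))
    for o,v in O.items():
        h=v[0];u,w=v[1+i]; c=np.bincount(L[w-4:w+5,u-4:u+5].ravel(),minlength=1); c[0]=0; l=c.argmax()
        mm=(L==l); q=P[mm]; t=mm&(P[...,2]>h-.005)
        ys,xs=np.nonzero(t)
        g=np.c_[xs,ys].astype(np.float64); xy=P[t][:,:2]; 
        r=cv2.minAreaRect((xy*1000).astype(np.float32)); 
        print(o,mm.sum(),len(xy),"zmax",q[:,2].max().round(4),"mid",((xy.max(0)+xy.min(0))/2).round(4),"mean",xy.mean(0).round(4),"ext",(np.ptp(xy,0)*1000).round(1),"rect",np.round(r[0]+r[1]+(r[2],),1))
    g=f["img"].max(2); mk=(g<45).astype(np.uint8); k,L=cv2.connectedComponents(mk)
    for o,v in T.items():
        u,w=v[i]; mm=(L==L[w,u]).astype(np.uint8)
        c=max(cv2.findContours(mm,cv2.RETR_EXTERNAL,cv2.CHAIN_APPROX_NONE)[0],key=cv2.contourArea)
        xy=onplane(f,c[:,0],.007)*1000
        r=cv2.minAreaRect(xy.astype(np.float32)); print(o,g[w,u],mm.sum(),np.round(r[0]+r[1]+(r[2],),1))
E
```

```text
scene bench z med 0.0004 sd 0.0019
anvil1 132 80 zmax 0.031 mid [0.439  0.0007] mean [0.4397 0.0027] ext [30.7 29.6] rect [438.5   2.3  29.4  27.7  50.3]
anvil2 154 94 zmax 0.0306 mid [0.4172 0.142 ] mean [0.4207 0.1429] ext [33.7 29.5] rect [419.2 142.5  29.4  28.8  58.3]
die 282 123 zmax 0.0454 mid [ 0.3997 -0.3102] mean [ 0.4009 -0.3082] ext [50.7 50.9] rect [ 399.3 -309.7   52.1   46.2   45.9]
cellN 214 166 zmax 0.0309 mid [ 0.4338 -0.1585] mean [ 0.4349 -0.157 ] ext [58.2 60.9] rect [ 432.5 -159.4   58.9   35.8   49.8]
cellS 447 328 zmax 0.031 mid [0.4232 0.311 ] mean [0.4256 0.3123] ext [42.8 59.7] rect [422.5 311.4  39.2  56.5   6.5]
jar 525 202 zmax 0.0577 mid [0.729  0.1497] mean [0.7301 0.151 ] ext [32.1 32.5] rect [729.3 149.6  31.9  32.5   5.1]
mortar 507 189 zmax 0.0389 mid [ 0.7243 -0.136 ] mean [ 0.7235 -0.1365] ext [62.7 65.7] rect [ 724.6 -134.3   63.    61.6   41. ]
dish 16 604 [ 576.2 -284.7  107.3   96.    43.8]
long 18 1352 [587.7  11.9 159.   73.5  78.6]
sq 19 1094 [584.3 282.1  77.9  77.3  72.9]
side bench z med 0.0018 sd 0.0016
anvil1 236 164 zmax 0.0318 mid [
[... 271 characters left out ...]
0.3082] ext [49.2 52.7] rect [ 396.1 -310.9   52.7   49.    88.4]
cellN 455 338 zmax 0.0328 mid [ 0.4311 -0.158 ] mean [ 0.4293 -0.1567] ext [62.2 60.1] rect [ 430.  -160.    57.7   38.3   50. ]
cellS 1138 983 zmax 0.0321 mid [0.4202 0.3117] mean [0.4191 0.313 ] ext [41.1 58.7] rect [420.3 311.2  37.4  57.2   6.1]
jar 445 173 zmax 0.0586 mid [0.7258 0.1496] mean [0.7241 0.1508] ext [33.6 32.1] rect [726.3 150.1  32.3  32.2  37.9]
mortar 393 169 zmax 0.0405 mid [ 0.7225 -0.1365] mean [ 0.7231 -0.1366] ext [62.7 63. ] rect [ 722.5 -136.    59.8   63.3   38.4]
dish 32 539 [ 574.7 -292.2   90.8   86.9    6.4]
long 31 1566 [593.8  11.1 157.4  69.6  78.6]
sq 32 1579 [591.2 282.   77.1  75.6  73. ]
```

```bash
cat > go.py <<'E'
# usage: go.py x y z closing_angle_deg -> shift in tool axes
import sys,numpy as np
from workcell import manip
from scipy.spatial.transform import Rotation as R
s=manip.observe(); x,y,z,a=map(float,sys.argv[1:5]); M=R.from_quat(s["orientation"]).as_matrix()
d=M.T@(np.array([x,y,z])-s["tcp_pos"]); cur=np.degrees(np.arctan2(M[1,1],M[0,1]))
t=-np.radians((a-cur+90)%180-90)
print("t",s["time"],"tcp",s["tcp_pos"].round(4),"ang",cur.round(1),"w",round(s["width"],3),"| shift",d.round(4),"turn",t.round(3),"q6",s["qpos"][5].round(2))
E
python3 go.py .418 .1415 .09 90
```

```text
t 0.1 tcp [0.1887 0.5425 0.2304] ang 70.8 w 1.001 | shift [-0.3484 -0.3032  0.1409] turn -0.335 q6 1.46
```

The manual's scale: turns go in shares of 4 rad. Converting my numbers, -0.335 rad is -0.0838.

>>> shift_gripper(
  offsets=[-0.348, -0.303, 0.141, -0.0838, 0.7, -0.348, -0.303, 0.141, -0.0838, 0.7, -0.348, -0.303, 0.141, -0.0838, 0.7, -0.348, -0.303, 0.141, -0.0838, 0.7, -0.348, -0.303, 0.141, -0.0838, 0.7, -0.348, -0.303, 0.141, -0.0838, 0.7, -0.348, -0.303, 0.141, -0.0838, 0.7, -0.348, -0.303, 0.141, -0.0838, 0.7, -0.348, -0.303, 0.141, -0.0838, 0.7, -0.348, -0.303, 0.141, -0.0838, 0.7],
  squeeze=40,
)

```text
time: 1.1
tcp_pos: [0.4185, 0.14, 0.0893]
orientation: [0.001, 1.0, -0.0, -0.0]
ft_force: [-0.1, 1.0, 0.9]
width: 0.697
grip_force: 0.0
```

```bash
python3 go.py .418 .1415 .005 90
cat > wr.py <<'E'
import sys; from h import *; from workcell import manip
f=manip.grab_frame("wrist"); cv2.imwrite(f"pics/{sys.argv[1]}.png",f["img"]); np.savez(f"pics/{sys.argv[1]}.npz",**{k:np.array(v) for k,v in f.items()})
P=cloud(f); m=((P[...,2]>.010)&(P[...,2]<.07)).astype(np.uint8); k,L,S,_=cv2.connectedComponentsWithStats(m)
for l in range(1,k):
    if S[l,4]<300: continue
    q=P[L==l]; h=np.percentile(q[:,2],90); xy=q[q[:,2]>h-.006][:,:2]*1000; r=cv2.minAreaRect(xy.astype(np.float32))
    print("box",S[l,:4],"h",h.round(4),"rect",np.round(r[0]+r[1]+(r[2],),1))
E
python3 wr.py w0
```

```text
t 1.1 tcp [0.4185 0.14   0.0893] ang 89.9 w 0.697 | shift [0.0005 0.0016 0.0843] turn -0.002 q6 0.18
box [493 186  92  57] h 0.0277 rect [421.5 309.   36.7  57.6   6.1]
box [299 189  40  44] h 0.0289 rect [417.6 139.1  29.1  29.8  66.8]
box [117 212  50  43] h 0.0289 rect [436.8  -0.6  28.8  29.5  43. ]
```

>>> shift_gripper(
  offsets=[0.001, 0.001, 0.045, 0, 0.7, 0.001, 0.001, 0.075, 0, 0.7, 0.001, 0.001, 0.084, 0, 0.7, 0.001, 0.001, 0.084, 0, 0.7, 0.001, 0.001, 0.084, 0, 0.1, 0.001, 0.001, 0.084, 0, 0.1, 0.001, 0.001, 0.084, 0, 0.1, 0.001, 0.001, 0.084, 0, 0.1, 0.001, 0.001, 0.084, 0, 0.1],
  squeeze=40,
)

```text
time: 2.05
tcp_pos: [0.4188, 0.1438, 0.008]
orientation: [-0.0, 1.0, 0.0, 0.002]
ft_force: [-1.3, -1.7, 6.2]
width: 0.336
grip_force: 39.2
```

```bash
python3 go.py .599 -.288 .11 90
```

```text
t 2.05 tcp [0.4188 0.1438 0.008 ] ang 90.0 w 0.336 | shift [-0.1804 -0.4319 -0.1014] turn 0.0 q6 0.19
```

>>> shift_gripper(
  offsets=[0, 0, -0.04, 0, 0.1, 0, 0, -0.08, 0, 0.1, -0.18, -0.432, -0.1, 0, 0.1, -0.18, -0.432, -0.1, 0, 0.1, -0.18, -0.432, -0.1, 0, 0.1, -0.18, -0.432, -0.1, 0, 0.1, -0.18, -0.432, -0.1, 0, 0.1, -0.18, -0.432, -0.1, 0, 0.1, -0.18, -0.432, -0.1, 0, 0.1, -0.18, -0.432, -0.1, 0, 0.1],
)

```text
time: 3.05
tcp_pos: [0.5715, -0.2271, 0.1042]
orientation: [-0.0, 1.0, 0.0, 0.001]
ft_force: [0.8, 0.7, -2.3]
width: 0.336
grip_force: 40.5
```

```bash
python3 wr.py w1; python3 go.py .599 -.288 .11 90
```

```text
box [366   0 100  63] h 0.0277 rect [ 431.7 -161.9   56.1   37.    50.7]
box [610   0  30  46] h 0.0266 rect [440.1 -12.5  26.3  10.4  16.7]
box [185 139 128 122] h 0.0116 rect [ 569.9 -290.4   98.9  108.4   37.6]
box [486 157 154 107] h 0.0114 rect [585.  -18.  106.9  84.1  78.5]
box [  0 281  55  94] h 0.015 rect [ 711.1 -517.1   51.2  114.6   73.7]
box [410 353  34  33] h 0.0344 rect [ 740.  -116.1    8.6    9.1   66.4]
t 3.1 tcp [ 0.5753 -0.2359  0.1047] ang 89.7 w 0.331 | shift [-0.024  -0.052  -0.0047] turn -0.006 q6 -0.48
```

View pics/w1.png

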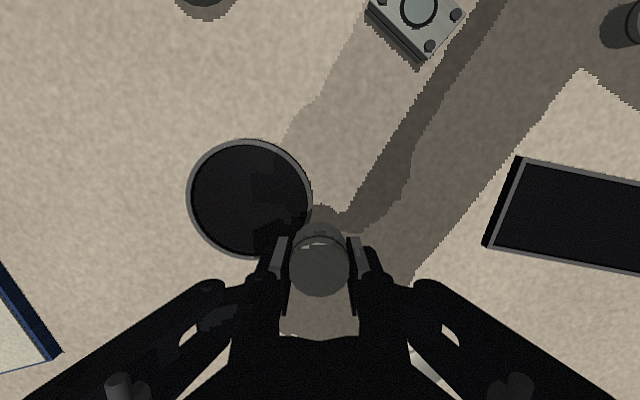

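Wrist view: dish centred at about (250,200), and the anvil held between the pads at (320,265). The dish is near (0.573, -0.290).

>>> shift_gripper(
  offsets=[-0.022, -0.054, -0.005, 0, 0.1, -0.022, -0.054, 0.03, 0, 0.1, -0.022, -0.054, 0.065, 0, 0.1, -0.022, -0.054, 0.08, 0, 0.1, -0.022, -0.054, 0.08, 0, 0.1, -0.022, -0.054, 0.08, 0, 0.1],
)

```text
time: 3.7
tcp_pos: [0.593, -0.279, 0.024]
orientation: [-0.0, 1.0, 0.0, 0.0]
ft_force: [0.9, 0.4, -1.8]
width: 0.336
grip_force: 40.6
```

```bash
python3 go.py .597 -.290 .012 90
```

```text
t 3.7 tcp [ 0.593 -0.279  0.024] ang 90.0 w 0.336 | shift [-0.004 -0.011  0.012] turn 0.0 q6 -0.54
```

>>> shift_gripper(
  offsets=[-0.004, -0.011, 0, 0, 0.1, -0.004, -0.011, 0.008, 0, 0.1, -0.004, -0.011, 0.01, 0, 0.1, -0.004, -0.011, 0.012, 0, 0.1, -0.004, -0.011, 0.012, 0, 0.1],
)

```text
time: 4.2
tcp_pos: [0.5969, -0.2904, 0.0121]
orientation: [-0.0, 1.0, -0.0, 0.0]
ft_force: [-2.1, -0.3, 2.6]
width: 0.333
grip_force: 41.1
```

```bash
python3 go.py .597 -.290 .012 90
```

```text
t 4.2 tcp [ 0.5969 -0.2904  0.0121] ang 90.0 w 0.333 | shift [-0.0001  0.0004  0.0001] turn 0.0 q6 -0.55
```

>>> shift_gripper(
  offsets=[0, 0, 0, 0, 0.5, 0, 0, 0, 0, 0.55, 0, 0, -0.02, 0, 0.55, 0, 0, -0.06, 0, 0.6, 0.08, 0.145, -0.08, 0, 0.7, 0.16, 0.29, -0.08, 0, 0.7, 0.16, 0.29, -0.08, 0, 0.7, 0.16, 0.29, -0.08, 0, 0.7, 0.16, 0.29, -0.08, 0, 0.7, 0.16, 0.29, -0.08, 0, 0.7],
)

```text
time: 5.2
tcp_pos: [0.4512, -0.0266, 0.09]
orientation: [0.0, 1.0, 0.0, 0.0]
ft_force: [1.6, 0.3, -0.2]
width: 0.698
grip_force: 0.0
```

```bash
python3 wr.py w2; python3 go.py .437 0 .006 90
```

```text
box [ 92 144  98  84] h 0.0279 rect [ 431.4 -161.7   56.1   37.1   49.9]
box [333 172  42  43] h 0.0289 rect [436.7  -1.4  29.4  29.   52.6]
box [  0 280  98  55] h 0.0116 rect [ 539.3 -264.6   89.5   30.4   55.9]
box [273 294 116  41] h 0.0115 rect [546.2 -20.9  40.9 107.7  11.1]
box [581 299  59  85] h 0.0113 rect [596.  248.4 104.5  52.   20.7]
box [  0 338  59  46] h 0.0328 rect [ 595.7 -290.2   29.2   32.2   41.9]
t 5.25 tcp [ 0.4449 -0.0204  0.0892] ang 90.3 w 0.699 | shift [0.0073 0.02   0.0834] turn 0.005 q6 -0.2
```

>>> shift_gripper(
  offsets=[0, 0, 0.03, 0, 0.7, 0, 0, 0.04, 0, 0.7, 0, 0, 0.04, 0, 0.7],
)

```text
time: 5.55
tcp_pos: [0.4508, -0.0281, 0.0485]
orientation: [-0.0, 1.0, 0.0, -0.002]
ft_force: [-0.1, -0.7, 0.0]
width: 0.698
grip_force: 0.0
```

```bash
python3 go.py .437 -.0005 .006 90
```

```text
t 5.55 tcp [ 0.4508 -0.0281  0.0485] ang 90.0 w 0.698 | shift [0.0136 0.0275 0.0426] turn 0.0 q6 -0.2
```

>>> shift_gripper(
  offsets=[0.014, 0.0275, 0, 0, 0.7, 0.014, 0.0275, 0.02, 0, 0.7, 0.014, 0.0275, 0.042, 0, 0.7, 0.014, 0.0275, 0.042, 0, 0.7, 0.014, 0.0275, 0.042, 0, 0.1, 0.014, 0.0275, 0.042, 0, 0.1, 0.014, 0.0275, 0.042, 0, 0.1, 0.014, 0.0275, 0.042, 0, 0.1, 0.014, 0.0275, 0.042, 0, 0.1],
  squeeze=40,
)

```text
time: 6.45
tcp_pos: [0.4396, -0.0012, 0.0091]
orientation: [0.0, 1.0, -0.0, 0.001]
ft_force: [-0.5, -1.0, 7.2]
width: 0.334
grip_force: 39.4
```

```bash
python3 go.py .549 -.290 .11 90
```

```text
t 6.45 tcp [ 0.4396 -0.0012  0.0091] ang 90.0 w 0.334 | shift [-0.1097 -0.2889 -0.1004] turn -0.0 q6 -0.15
```

>>> shift_gripper(
  offsets=[0, 0, -0.04, 0, 0.1, 0, 0, -0.08, 0, 0.1, -0.11, -0.289, -0.09, 0, 0.1, -0.11, -0.289, -0.09, 0, 0.1, -0.11, -0.289, -0.09, 0, 0.1, -0.11, -0.289, -0.09, 0, 0.1, -0.11, -0.289, -0.09, 0, 0.1, -0.11, -0.289, -0.09, 0, 0.1, -0.11, -0.289, -0.09, 0, 0.1, -0.11, -0.289, -0.09, 0, 0.1],
)

```text
time: 7.45
tcp_pos: [0.5487, -0.2917, 0.0977]
orientation: [0.001, 1.0, -0.0, 0.0]
ft_force: [0.8, 0.9, -2.2]
width: 0.334
grip_force: 40.2
```

```bash
python3 go.py .549 -.290 .02 90
```

```text
t 7.45 tcp [ 0.5487 -0.2917  0.0977] ang 89.9 w 0.334 | shift [-0.0003  0.0017  0.0777] turn -0.002 q6 -0.59
```

>>> shift_gripper(
  offsets=[0, 0.001, 0.04, 0, 0.1, 0, 0.001, 0.065, 0, 0.1, 0, 0.001, 0.077, 0, 0.1, 0, 0.001, 0.08, 0, 0.1, 0, 0.001, 0.083, 0, 0.1, 0, 0.001, 0.085, 0, 0.1, 0, 0.001, 0.085, 0, 0.1],
)

```text
time: 8.15
tcp_pos: [0.549, -0.289, 0.0138]
orientation: [-0.0, 1.0, -0.0, 0.001]
ft_force: [0.3, 0.9, -1.3]
width: 0.334
grip_force: 40.2
```

```bash
python3 go.py .549 -.290 .012 90
```

```text
t 8.15 tcp [ 0.549  -0.289   0.0138] ang 90.0 w 0.334 | shift [ 0.     -0.001   0.0018] turn 0.0 q6 -0.59
```

>>> shift_gripper(
  offsets=[0, 0, 0.002, 0, 0.1, 0, 0, 0.002, 0, 0.1, 0, 0, 0.002, 0, 0.5, 0, 0, 0.002, 0, 0.53, 0, 0, -0.03, 0, 0.53, 0, 0, -0.07, 0, 0.6, 0.06, -0.01, -0.1, 0, 1.0, 0.151, -0.022, -0.1, 0, 1.0, 0.151, -0.022, -0.1, 0, 1.0, 0.151, -0.022, -0.1, 0, 1.0],
)

```text
time: 9.15
tcp_pos: [0.3923, -0.3099, 0.1127]
orientation: [0.002, 1.0, 0.001, -0.002]
ft_force: [1.3, 0.3, -0.0]
width: 1.002
grip_force: 0.0
```

```bash
python3 wr.py w3; python3 go.py .398 -.311 .014 90
```

```text
box [283 178  65  70] h 0.0429 rect [ 398.1 -313.2   50.5   51.    87.7]
box [445 207  82  71] h 0.0278 rect [ 431.2 -162.3   57.1   36.2   51.6]
box [301 319  90  30] h 0.0114 rect [ 532.9 -280.9   93.3   28.5   80.9]
t 9.2 tcp [ 0.3937 -0.3105  0.1129] ang 89.8 w 1.004 | shift [-0.0045 -0.0006  0.0989] turn -0.003 q6 -0.79
```

View pics/w3.png

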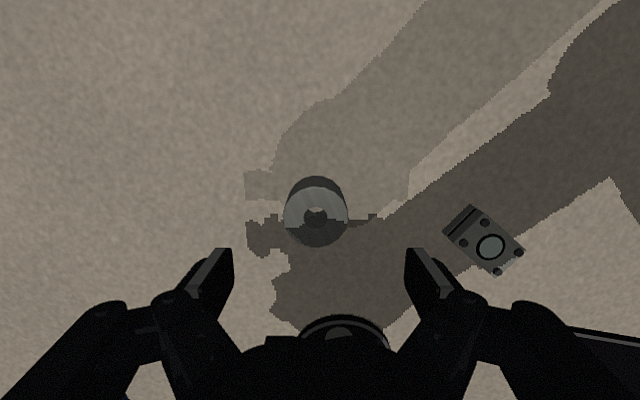

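Wrist view: die top at (316,215) between the open fingers, with the cell clear at (485,240).

>>> shift_gripper(
  offsets=[0, -0.001, 0.04, 0, 1.0, 0, -0.001, 0.08, 0, 1.0, 0, -0.001, 0.1, 0, 1.0, 0, -0.001, 0.104, 0, 1.0, 0, -0.001, 0.104, 0, 0.4, 0, -0.001, 0.104, 0, 0.4, 0, -0.001, 0.104, 0, 0.4, 0, -0.001, 0.104, 0, 0.4, 0, -0.001, 0.104, 0, 0.4],
  squeeze=80,
)

```text
time: 10.1
tcp_pos: [0.399, -0.3128, 0.0107]
orientation: [-0.0, 1.0, -0.001, 0.002]
ft_force: [0.6, 1.1, 6.1]
width: 0.582
grip_force: 83.4
```

```bash
python3 go.py .45 -0.1 .12 90
```

```text
t 10.1 tcp [ 0.399  -0.3128  0.0107] ang 90.0 w 0.582 | shift [-0.0515  0.2125 -0.1095] turn 0.001 q6 -0.79
```

>>> shift_gripper(
  offsets=[0, 0, -0.04, 0, 0.4, 0, 0, -0.08, 0, 0.4, -0.13, 0.41, -0.11, 0, 0.4, -0.13, 0.41, -0.11, 0, 0.4, -0.13, 0.41, -0.11, 0, 0.4, -0.13, 0.41, -0.11, 0, 0.4, -0.13, 0.41, -0.11, 0, 0.4, -0.13, 0.41, -0.11, 0, 0.4, -0.13, 0.41, -0.11, 0, 0.4, -0.13, 0.41, -0.11, 0, 0.4],
)

```text
time: 11.1
tcp_pos: [0.5177, 0.0707, 0.117]
orientation: [-0.0, 1.0, -0.0, 0.0]
ft_force: [1.9, -1.2, -4.1]
width: 0.579
grip_force: 86.3
```

>>> shift_gripper(
  offsets=[-0.03, 0.05, 0, 0, 0.4, -0.03, 0.05, 0, 0, 0.4, -0.03, 0.05, 0, 0, 0.4],
)

```text
time: 11.4
tcp_pos: [0.5483, 0.1203, 0.1165]
orientation: [-0.002, 1.0, -0.0, 0.0]
ft_force: [-0.0, -0.2, -4.7]
width: 0.583
grip_force: 86.5
```

```bash
python3 wr.py w4; python3 go.py .588 .282 .05 90
```

```text
box [527   4 100  66] h 0.0277 rect [421.3 309.2  36.4  58.6   6.2]
box [114 181 173 102] h 0.0117 rect [590.    6.3 153.7  85.2  78.5]
box [431 182 129 108] h 0.0114 rect [588.3 282.7  89.8  88.1  73. ]
box [ 25 338  65  49] h 0.0363 rect [ 710.2 -148.2   27.1   64.1   39.3]
t 11.45 tcp [0.5472 0.1188 0.1163] ang 90.1 w 0.581 | shift [-0.0411  0.1632  0.0661] turn 0.001 q6 0.1
```

View pics/w4.png

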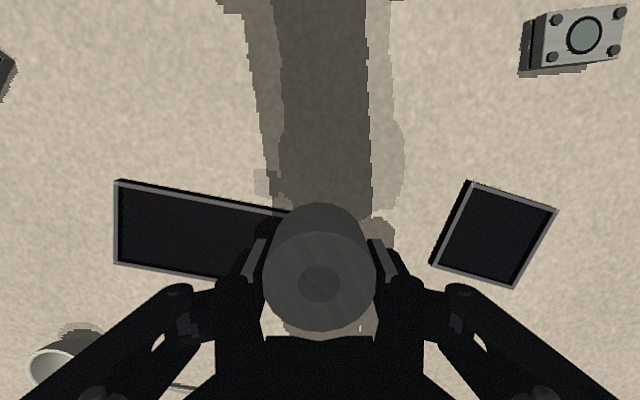

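Wrist view: square tray fully visible at (493,235), long tray at (200,230), die held at (320,268). Square tray centre is (0.588, 0.2825).

>>> shift_gripper(
  offsets=[-0.0405, 0.163, 0, 0, 0.4, -0.0405, 0.163, 0, 0, 0.4, -0.0405, 0.163, 0, 0, 0.4, -0.0405, 0.163, 0, 0, 0.4, -0.0405, 0.163, 0.03, 0, 0.4, -0.0405, 0.163, 0.06, 0, 0.4, -0.0405, 0.163, 0.08, 0, 0.4, -0.0405, 0.163, 0.092, 0, 0.4, -0.0405, 0.163, 0.094, 0, 0.4, -0.0405, 0.163, 0.094, 0, 0.4],
)

```text
time: 12.45
tcp_pos: [0.5884, 0.2808, 0.023]
orientation: [0.001, 1.0, -0.0, -0.0]
ft_force: [0.7, 0.6, -4.3]
width: 0.585
grip_force: 86.8
```

```bash
python3 go.py .588 .2825 .0147 90
```

```text
t 12.45 tcp [0.5884 0.2808 0.023 ] ang 89.9 w 0.585 | shift [0.0004 0.0017 0.0083] turn -0.001 q6 0.35
```

>>> shift_gripper(
  offsets=[0, 0.001, 0.004, 0, 0.4, 0, 0.001, 0.006, 0, 0.4, 0, 0.001, 0.0075, 0, 0.4, 0, 0.001, 0.0085, 0, 0.4, 0, 0.001, 0.0085, 0, 0.4],
)

```text
time: 12.95
tcp_pos: [0.5885, 0.2829, 0.0149]
orientation: [-0.0, 1.0, 0.0, 0.0]
ft_force: [-0.6, -1.4, -0.8]
width: 0.582
grip_force: 87.3
```

```bash
python3 go.py .588 .2825 .0147 90
```

```text
t 12.95 tcp [0.5885 0.2829 0.0149] ang 90.0 w 0.582 | shift [ 0.0005 -0.0004  0.0002] turn 0.0 q6 0.35
```

In the tool's units: 0.45 rad is 0.1125.

>>> shift_gripper(
  offsets=[0, 0, 0, 0, 0.65, 0, 0, 0, 0, 0.7, 0, 0, -0.03, 0, 0.7, 0, 0, -0.07, 0, 0.8, 0, 0, -0.1, 0.0375, 0.8, 0.05, 0.01, -0.1, 0.075, 0.8, 0.1, 0.02, -0.1, 0.1125, 0.8, 0.168, 0.027, -0.1, 0.15, 0.8, 0.168, 0.027, -0.1, 0.1875, 0.8, 0.168, 0.027, -0.1, 0.225, 0.8],
)

```text
time: 13.95
tcp_pos: [0.4167, 0.3098, 0.1146]
orientation: [0.436, 0.9, -0.0, -0.001]
ft_force: [0.6, -0.0, -1.0]
width: 0.795
grip_force: 0.0
```

>>> shift_gripper(
  offsets=[0, 0, 0, 0.0375, 0.8, 0, 0, 0, 0.075, 0.8, 0, 0, 0, 0.1125, 0.8, 0, 0, 0, 0.1408, 0.8, 0, 0, 0, 0.1408, 0.8, 0, 0, 0, 0.1408, 0.8],
)

```text
time: 14.55
tcp_pos: [0.4206, 0.3099, 0.1146]
orientation: [0.667, 0.745, 0.001, 0.0]
ft_force: [-0.6, 0.8, 0.3]
width: 0.803
grip_force: 0.0
```

```bash
python3 wr.py w5; python3 go.py .421 .310 .006 6.2
```

```text
box [299 166  44  68] h 0.0279 rect [421.2 309.3  35.9  56.2   6.2]
box [431 184 132 112] h 0.0466 rect [587.4 282.9  52.2  49.7   4.3]
box [580 355  60  45] h 0.0536 rect [727.1 163.1  18.8   5.4   2.6]
t 14.6 tcp [0.4206 0.3098 0.1145] ang 6.3 w 0.8 | shift [1.000e-04 4.000e-04 1.085e-01] turn 0.002 q6 1.97
```

View pics/w5.png

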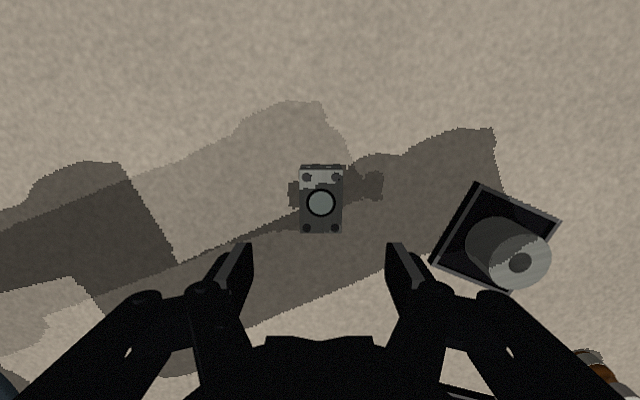

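Wrist view: cell at (321,200), squared between the fingers. The die stands centred in the square tray, at about (505,250).

>>> shift_gripper(
  offsets=[0, 0, 0.04, 0, 0.8, 0, 0, 0.08, 0, 0.8, 0, 0, 0.1, 0, 0.8, 0, 0, 0.109, 0, 0.8, 0, 0, 0.109, 0, 0.2, 0, 0, 0.109, 0, 0.2, 0, 0, 0.109, 0, 0.2, 0, 0, 0.109, 0, 0.2, 0, 0, 0.109, 0, 0.2],
  squeeze=40,
)

```text
time: 15.5
tcp_pos: [0.4216, 0.3105, 0.0067]
orientation: [0.668, 0.744, 0.002, 0.001]
ft_force: [-0.5, -0.6, 6.5]
width: 0.413
grip_force: 41.3
```

```bash
python3 go.py .598 .048 .11 78.6
```

```text
t 15.5 tcp [0.4216 0.3105 0.0067] ang 6.2 w 0.413 | shift [-0.2798  0.1473 -0.1033] turn -1.264 q6 1.98
```

In the tool's units: -1.2 rad is -0.3.

>>> shift_gripper(
  offsets=[0, 0, -0.04, 0, 0.2, 0, 0, -0.08, 0, 0.2, -0.278, 0.148, -0.1, -0.0375, 0.2, -0.278, 0.148, -0.1, -0.075, 0.2, -0.278, 0.148, -0.1, -0.1125, 0.2, -0.278, 0.148, -0.1, -0.15, 0.2, -0.278, 0.148, -0.1, -0.1875, 0.2, -0.278, 0.148, -0.1, -0.225, 0.2, -0.278, 0.148, -0.1, -0.2625, 0.2, -0.278, 0.148, -0.1, -0.3, 0.2],
)

```text
time: 16.5
tcp_pos: [0.6008, 0.0446, 0.1057]
orientation: [0.163, 0.987, -0.001, 0.002]
ft_force: [-0.6, 1.2, -1.1]
width: 0.41
grip_force: 40.8
```

>>> shift_gripper(
  offsets=[0, 0, 0, -0.016, 0.2, 0, 0, 0, -0.016, 0.2, 0, 0, 0, -0.016, 0.2],
)

```text
time: 16.8
tcp_pos: [0.597, 0.0493, 0.105]
orientation: [0.132, 0.991, 0.0, -0.0]
ft_force: [-0.2, -0.5, -0.6]
width: 0.411
grip_force: 40.8
```

```bash
python3 wr.py w6;  python3 go.py .5985 .050 .02 78.6
```

```text
box [ 0 48 35 59] h 0.0269 rect [ 446.4 -140.8   14.5   37.9   64.4]
box [534  53 106 121] h 0.0461 rect [586.8 266.4  22.2  50.5  87.1]
box [170 150 208 106] h 0.0116 rect [591.3  13.4 170.6  84.4  78.5]
box [  0 239  23  76] h 0.0115 rect [ 596.4 -249.7   19.9   83.    57.6]
box [171 369  28  31] h 0.0361 rect [ 738.9 -121.1   11.1   47.2   37.7]
t 16.85 tcp [0.597  0.0495 0.1051] ang 74.8 w 0.412 | shift [-0.0013  0.0009  0.0851] turn -0.065 q6 0.24
```

View pics/w6.png

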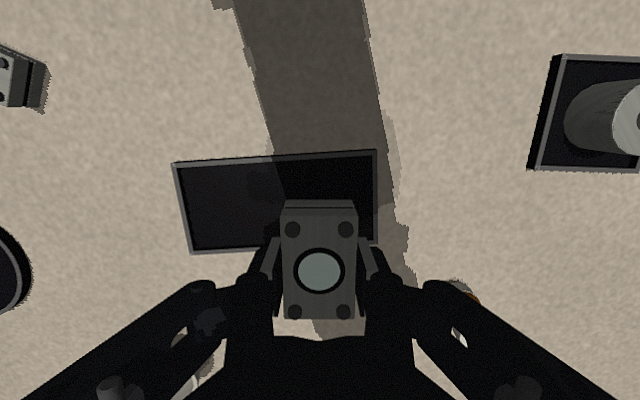

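Wrist view: the long tray spans (170-377, 150-253), centre (0.5913, 0.0134) at 78.5°. The cell is held squarely at (320,260).

In the tool's units: -0.065 rad is -0.0163.

>>> shift_gripper(
  offsets=[-0.001, 0.002, 0, -0.0163, 0.2, -0.001, 0.002, 0.04, -0.0163, 0.2, -0.001, 0.002, 0.07, -0.0163, 0.2, -0.001, 0.002, 0.085, -0.0163, 0.2, -0.001, 0.002, 0.089, -0.0163, 0.2, -0.001, 0.002, 0.091, -0.0163, 0.2, -0.001, 0.002, 0.093, -0.0163, 0.2, -0.001, 0.002, 0.094, -0.0163, 0.2, -0.001, 0.002, 0.094, -0.0163, 0.2],
)

```text
time: 17.75
tcp_pos: [0.5995, 0.0509, 0.012]
orientation: [0.099, 0.995, 0.0, 0.001]
ft_force: [0.8, -0.2, -1.1]
width: 0.411
grip_force: 40.8
```

```bash
python3 go.py .5988 .0507 .0107 78.5
```

```text
t 17.75 tcp [0.5995 0.0509 0.012 ] ang 78.6 w 0.411 | shift [ 0.0007 -0.0004  0.0013] turn 0.002 q6 0.18
```

In the tool's units: -0.6 rad is -0.15.

>>> shift_gripper(
  offsets=[0, 0, 0.0018, 0, 0.2, 0, 0, 0.0018, 0, 0.2, 0, 0, 0.0018, 0, 0.5, 0, 0, 0.0018, 0, 0.53, 0, 0, -0.03, 0, 0.53, 0, 0, -0.07, 0, 0.6, 0.123, -0.241, -0.1, -0.0375, 0.8, 0.123, -0.241, -0.1, -0.075, 0.8, 0.123, -0.241, -0.1, -0.1125, 0.8, 0.123, -0.241, -0.1, -0.15, 0.8],
)

```text
time: 18.75
tcp_pos: [0.4803, -0.0989, 0.1025]
orientation: [-0.188, 0.982, -0.0, 0.0]
ft_force: [-0.2, 0.0, 0.5]
width: 0.798
grip_force: 0.0
```

```bash
python3 go.py .431 -.161 .11 140.3
```

```text
t 18.75 tcp [ 0.4803 -0.0989  0.1025] ang 111.7 w 0.798 | shift [ 0.0688 -0.0395 -0.0075] turn -0.499 q6 -0.71
```

In the tool's units: -0.5 rad is -0.125.

>>> shift_gripper(
  offsets=[0.069, -0.04, -0.008, -0.0375, 0.8, 0.069, -0.04, -0.008, -0.075, 0.8, 0.069, -0.04, -0.008, -0.1125, 0.8, 0.069, -0.04, -0.008, -0.125, 0.8, 0.069, -0.04, -0.008, -0.125, 0.8],
)

```text
time: 19.25
tcp_pos: [0.4316, -0.1604, 0.1103]
orientation: [-0.422, 0.907, -0.0, 0.0]
ft_force: [-0.7, -0.6, 0.3]
width: 0.799
grip_force: 0.0
```

```bash
python3 wr.py w7; python3 go.py .431 -.161 .006 140.3
```

```text
box [ 35 130 128 120] h 0.0326 rect [ 595.2 -290.9   28.8   31.    60.2]
box [ 80 155  56  41] h 0.0329 rect [ 546.  -289.2   29.3   30.2   46.9]
box [295 167  45  69] h 0.0279 rect [ 431.6 -162.    56.2   36.    50.6]
t 19.3 tcp [ 0.4317 -0.1602  0.1103] ang 139.9 w 0.798 | shift [1.100e-03 1.000e-04 1.043e-01] turn -0.007 q6 -1.36
```

View pics/w7.png

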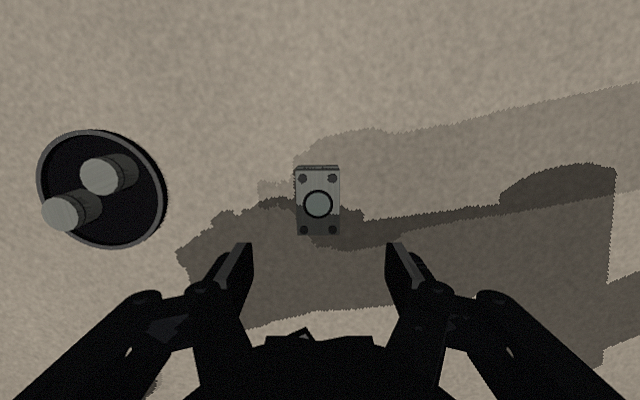

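Wrist view: cell at (318,200) between the fingers; both anvils stand in the dish at (100,177) and (62,213).

In the tool's units: -0.01 rad is -0.0025.

>>> shift_gripper(
  offsets=[0.001, 0, 0.04, -0.0025, 0.8, 0.001, 0, 0.08, -0.0025, 0.8, 0.001, 0, 0.1, -0.0025, 0.8, 0.001, 0, 0.1045, -0.0025, 0.8, 0.001, 0, 0.1045, -0.0025, 0.2, 0.001, 0, 0.1045, -0.0025, 0.2, 0.001, 0, 0.1045, -0.0025, 0.2, 0.001, 0, 0.1045, -0.0025, 0.2, 0.001, 0, 0.1045, -0.0025, 0.2],
  squeeze=40,
)

```text
time: 20.2
tcp_pos: [0.4327, -0.1615, 0.0071]
orientation: [-0.427, 0.904, -0.001, 0.001]
ft_force: [-0.3, 0.3, 6.8]
width: 0.411
grip_force: 41.5
```

```bash
python3 go.py .5838 -.024 .11 78.5
python3 - <<'E'
from h import *
f=dict(np.load("pics/w7.npz")); P=cloud(f); q=P[120:260,20:180].reshape(-1,3); m=(abs(q[:,2]-.0105)<.002)&(abs(q[:,0]-.573)<.06)&(abs(q[:,1]+.29)<.06)
q=q[m]; A=np.c_[2*q[:,:2],np.ones(len(q))]; s=np.linalg.lstsq(A,(q[:,:2]**2).sum(1),rcond=None)[0]; print("dish",s[:2].round(4),np.sqrt(s[2]+s[:2]@s[:2]).round(4),len(q))
E
```

```text
t 20.2 tcp [ 0.4327 -0.1615  0.0071] ang 140.5 w 0.411 | shift [-0.2023 -0.0297 -0.1026] turn 1.083 q6 -1.38
dish [ 0.5724 -0.2877] 0.0498 2137
```

In the tool's units: 1.083 rad is 0.2708.

>>> shift_gripper(
  offsets=[0, 0, -0.04, 0, 0.2, 0, 0, -0.08, 0, 0.2, -0.202, -0.03, -0.1, 0.0375, 0.2, -0.202, -0.03, -0.1, 0.075, 0.2, -0.202, -0.03, -0.1, 0.1125, 0.2, -0.202, -0.03, -0.1, 0.15, 0.2, -0.202, -0.03, -0.1, 0.1875, 0.2, -0.202, -0.03, -0.1, 0.225, 0.2, -0.202, -0.03, -0.1, 0.2625, 0.2, -0.202, -0.03, -0.1, 0.2708, 0.2],
)

```text
time: 21.2
tcp_pos: [0.5826, -0.0235, 0.1057]
orientation: [0.102, 0.995, -0.0, -0.0]
ft_force: [-0.1, -0.3, -1.4]
width: 0.408
grip_force: 40.8
```

>>> shift_gripper(
  offsets=[0, 0, 0, 0, 0.2, 0, 0, 0, 0, 0.2],
)

```text
time: 21.4
tcp_pos: [0.5825, -0.0239, 0.1057]
orientation: [0.099, 0.995, 0.0, -0.0]
ft_force: [0.0, 0.6, -0.5]
width: 0.412
grip_force: 40.8
```

```bash
python3 wr.py w8; python3 go.py .5838 -.024 .02 78.5
```

```text
box [263 153 209  94] h 0.0116 rect [590.6  13.8 170.4  83.   78.6]
box [368 158 103  90] h 0.0316 rect [599.3  49.8  36.3  56.6  78.7]
box [  0 189  94 109] h 0.0325 rect [ 595.6 -290.3   29.    30.5   35.3]
box [  0 204  33  41] h 0.0319 rect [ 549.7 -278.8    9.9   26.6   72.9]
box [505 291  76  68] h 0.0553 rect [725.3 148.9  33.9  28.3  44. ]
box [197 338  29  46] h 0.0361 rect [ 707.5 -153.4   12.6   50.1   50.3]
t 21.45 tcp [ 0.5825 -0.0239  0.1057] ang 78.6 w 0.411 | shift [-0.0013  0.0002  0.0857] turn 0.001 q6 0.05
```

View pics/w8.png

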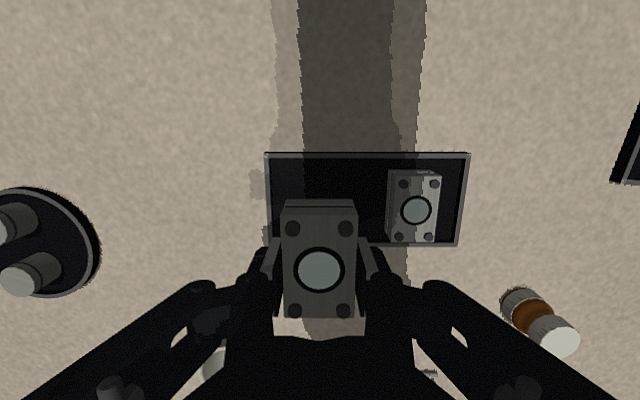

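Wrist view: the first cell lies flat in the tray at (415,205), and the second is held at (320,260) over the empty half.

>>> shift_gripper(
  offsets=[-0.001, 0, 0.04, 0, 0.2, -0.001, 0, 0.07, 0, 0.2, -0.001, 0, 0.085, 0, 0.2, -0.001, 0, 0.089, 0, 0.2, -0.001, 0, 0.091, 0, 0.2, -0.001, 0, 0.093, 0, 0.2, -0.001, 0, 0.0945, 0, 0.2, -0.001, 0, 0.0945, 0, 0.2],
)

```text
time: 22.25
tcp_pos: [0.5843, -0.0242, 0.0119]
orientation: [0.1, 0.995, 0.0, 0.001]
ft_force: [-1.0, -1.0, -1.6]
width: 0.411
grip_force: 40.8
```

```bash
python3 go.py .5838 -.024 .0111 78.5
```

```text
t 22.25 tcp [ 0.5843 -0.0242  0.0119] ang 78.5 w 0.411 | shift [0.0005 0.0001 0.0008] turn 0.0 q6 0.05
```

>>> shift_gripper(
  offsets=[0, 0, 0.0015, 0, 0.2, 0, 0, 0.0015, 0, 0.2, 0, 0, 0.0015, 0, 0.5, 0, 0, 0.0015, 0, 0.53, 0, 0, -0.03, 0, 0.53, 0, 0, -0.07, 0, 0.6, 0.05, 0, -0.11, 0, 0.8, 0.1, 0, -0.14, 0, 0.8, 0.14, 0, -0.15, 0, 0.8, 0.14, 0, -0.15, 0, 0.8],
)

```text
time: 23.25
tcp_pos: [0.4427, 0.0047, 0.1627]
orientation: [0.1, 0.995, 0.0, -0.0]
ft_force: [0.3, -0.1, 0.2]
width: 0.799
grip_force: 0.0
```

>>> shift_gripper(
  offsets=[0, 0, 0, 0, 0.8, 0, 0, 0, 0, 0.8],
)

```text
time: 23.45
tcp_pos: [0.4476, 0.0036, 0.1612]
orientation: [0.1, 0.995, -0.0, 0.001]
ft_force: [0.4, 0.0, -0.3]
width: 0.801
grip_force: 0.0
```

```bash
python3 wr.py w9
python3 - <<'E'
from workcell import manip; import cv2
cv2.imwrite("pics/scene9.png",manip.grab_frame("scene")["img"])
E
```

```text
box [538 216 102  78] h 0.0463 rect [587.1 279.4  52.4  47.6   8.4]
box [279 267 105  64] h 0.0316 rect [583.  -24.7  35.4  56.   77.8]
box [357 279  42  53] h 0.0315 rect [597.8  47.3  30.8  56.   78.8]
box [ 61 290  65  56] h 0.0116 rect [ 544.1 -303.6   40.8  105.5   29.1]
box [ 68 300  41  35] h 0.0328 rect [ 544.2 -290.    26.    30.9   28.5]
box [459 359  38  41] h 0.0541 rect [717.  140.8  12.8  21.1   7.6]
```

View pics/w9.png

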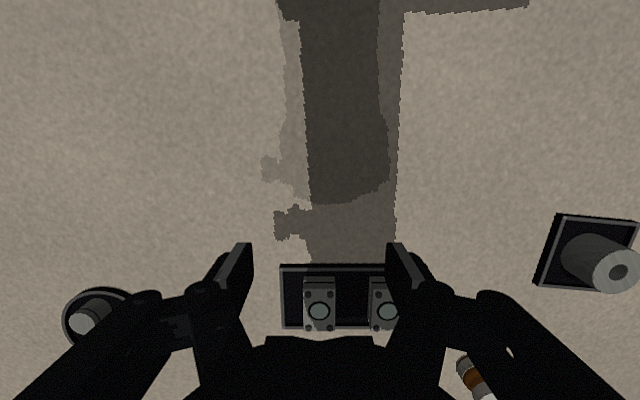

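View pics/scene9.png

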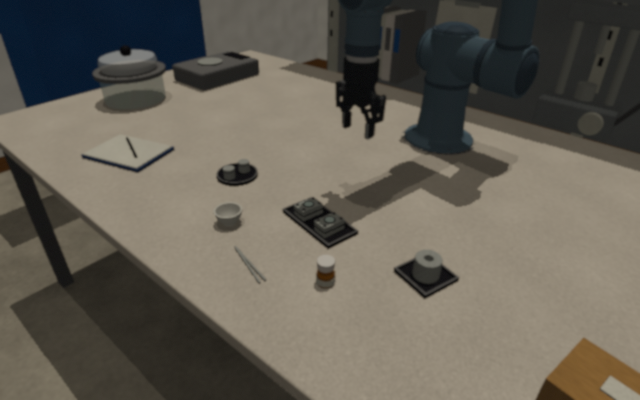

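Both views show everything in place. In the scene view the anvils are in the dish at (237,172), the cells in the long tray at (320,218), and the die in the square tray at (427,270). The jar (326,270) and mortar (228,215) have not moved, and the arm is clear.

```bash
python3 -c "
from workcell import manip
print(manip.hand_in())"
```

```text
the job is handed in; nothing more can be done
None
```

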